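# Start the cool box's temperature logger and stamp the packing mark

### The job

The cool box is packed: start its temperature logger, the flat white device with the wire hanging loop. With the fingertips, gently press the wide oblong START key, keep it down for a good two seconds and let it up, then press the round MARK key and let it up too. Do not press the square STOP key, leave the logger lying where it is, neither shoved nor lifted, leave the other things on the bench alone, and draw back clear.

Things in the scene. Friction and masses are not known exactly. Their poses are not given: they have to be found in the camera images.
- logger: Temperature logger, loose, face up: white case 150 (x) x 100 (y) x 26 mm thick, about 0.26 kg. Origin: centre of its underside, z up. +x: its top end, with the display and a steel wire loop (to x +93 mm); +y: its left when the display is at the top. The end away from the loop has three dark rubber keys standing 6 mm proud. No other device here has three keys or a wire loop.
- start_top (a point): Centre of the top face of START, the wide oblong key: 18 mm along the logger's x, 44 mm along its y; 52 mm from the logger's origin towards the end without the loop, on the middle line, 32 mm above the bench when up. Axes as the logger's. Moves with the key.
- mark_top (a point): Centre of the top face of MARK, the round key, 18 mm diameter: at x -16 mm, y +26 mm in the logger's frame, 32 mm above the bench when up. Axes as the logger's. Moves with the key.
- stop_top (a point): Centre of the top face of STOP, the square key, 16 x 16 mm: at x -16 mm, y -26 mm in the logger's frame, 32 mm above the bench. Must not be pressed. Moves with the key.
- start_key (a joint): Rubber key of the logger: 0 = up, 0.004 = fully down (m); counts as pressed beyond 0.002. Spring return: 0.9 N starts it moving, 4.5 N bottoms it. START, wide oblong.
- mark_key (a joint): Rubber key of the logger: 0 = up, 0.004 = fully down (m); counts as pressed beyond 0.002. Spring return: 0.9 N starts it moving, 4.5 N bottoms it. MARK, round.
- stop_key (a joint): Rubber key of the logger: 0 = up, 0.004 = fully down (m); counts as pressed beyond 0.002. Spring return: 0.9 N starts it moving, 4.5 N bottoms it. STOP, square; to be left alone.
- logger_loop (a point): Middle of the far bar of the logger's wire hanging loop, at x +90 mm, y 0, z 13 mm in the logger's frame.
- timer: Bystander, loose: round white countdown timer, 76 mm diameter, 24 mm thick (30 mm to the top of its one round key). Origin: centre of its underside, z up.
- timer_key (a joint): The timer's round key, 24 mm diameter: 0 = up, 0.004 = fully down (m). To be left alone.
- thermometer: Bystander, loose: white min/max thermometer lying on its back, 105 x 66 x 18 mm, display but no keys and no loop. Origin: centre of its underside, z up.
- carton_small: Bystander, loose: small white vaccine carton, 40 x 56 mm, 62 mm tall, standing close beside the logger on its +y side. Origin: centre of its underside, z up.
- carton_large: Bystander, loose: large white vaccine carton, 90 x 120 mm, 80 mm tall. Origin: centre of its underside, z up.
- icepack_a: Bystander, loose: blue ice pack lying flat, 110 x 175 x 30 mm, with a white cap on one side. Origin: centre of its underside, z up.
- icepack_b: Bystander, loose: a second ice pack, same as the first.
- highlighter: Bystander, loose: flat highlighter pen, 123 x 24 x 14 mm, lying close beside the logger on its -y side. Origin: underside, near its middle, z up.
- vial_rack: Bystander, fixed: aluminium rack 75 x 150 x 30 mm with small vials standing to 54 mm. Origin: centre of its underside.

How it is judged (in metres and radians):
On the way, in this order (a step that is already met when the one before it is completed fails the run):
1. START is held down (more than 2 mm) for 1.8 s without a break, MARK being up (value of joint start_key above 0.002 m and value of joint mark_key below 0.001 m), for 1.8 s.
2. START is up again (value of joint start_key below 0.001 m), for 0.05 s.
3. MARK is pressed (more than 2 mm), START being up (value of joint mark_key above 0.002 m and value of joint start_key below 0.001 m), for 0.08 s.
At the end, for the whole second after the job is handed in: All keys are up again (within 1 mm), the logger lies flat and at rest within 10 mm of where it lay (both its middle and its loop), and every loose bystander is within 8 mm of where it was (value of joint each of start_key, mark_key, stop_key, timer_key below 0.001 m and distance of each of logger, logger_loop from where it was at the start of the episode below 0.01 m and angle between logger's own z axis and vertical below 0.05 rad and linear speed of logger below 0.01 m/s and distance of each of timer, thermometer, carton_small, carton_large, icepack_a, icepack_b, highlighter from where it was at the start of the episode below 0.008 m); the robot touches nothing.
It fails at once if the square STOP key is pressed (value of joint stop_key above 0.0012 m).
It fails at once if the logger is pressed with more than 25 N (contact force between the fingers and logger above 25 N).
It fails at once if the logger is lifted or tipped (height (world z) of logger above 0.008 m or angle between logger's own z axis and vertical above 0.12 rad).
It fails at once if the logger is shoved more than 15 mm from where it lay (distance of any of logger, logger_loop from where it was at the start of the episode above 0.015 m).
It fails at once if something else is disturbed: a loose thing moved by more than 8 mm, the timer's key pressed, or the vial rack bumped with more than 5 N (distance of any of timer, thermometer, carton_small, carton_large, icepack_a, icepack_b, highlighter from where it was at the start of the episode above 0.008 m or value of joint timer_key above 0.0012 m or contact force between any of the fingers, the arm and vial_rack above 5 N).
It also fails if it takes over 40 s, if anything falls off the work surface, if the arm or the gripper's body presses on something with over 40 N, if the wrist force passes 120 N, or if a joint passes its speed limit or range.

### The arm

A 6-joint arm with a two-finger parallel gripper is mounted at the origin on the work surface. World frame = base frame: x ahead of the robot, y to its left, z up, the work surface at z = 0. Lengths are in m, angles in degrees, forces in N, time in s.
With the tool pointing down it reaches from about 0.325 to 0.775 m from the base axis. Payload 5.5 kg.
Tool frame: the origin (TCP) lies at the centre of the arm's flange, where the gripper is bolted on; the fingertips stand 182 mm ahead of it and the grasp point (between the pads) lies 163 mm ahead of it; z points along the fingers, y is the line along which they close (so a half turn about z gives the same grasp; the last joint's range is limited). The gripper opens to 88 mm and grips with 3 to 60 N. Pads are 20 mm wide; open, the fingers measure 115 mm over their backs; the gripper's body (75 mm by 178 mm) begins 61 mm behind the grasp point.
Start: joints at [73.298, 5.22, 70.514, -0, 104.267, -3.249], TCP at [0.14, 0.584, 0.405] pointing down, gripper open.
Joint ranges: [-164.24, 164.24], [-49.07, 125.15], [9.68, 141.18], [-86.29, 266.29], [3.28, 154.24], [-151.56, 151.56]. Speed limits (degrees/s): [147.25, 147.25, 172.46, 180, 180, 180].

### API

Orientations are given as [roll, pitch, yaw] about the fixed x, y, z axes, in that order (R = Rz(yaw) Ry(pitch) Rx(roll)).
In Python, from station import r gives the robot as it stands. The module is installed in compiled form; this text tells all that it offers. Calls block until the motion is done:
- r.reach(position, orientation): joint-space move of the TCP to a pose.
- r.servo_line(position, rotation=None, speed=0.15): straight line of the TCP; rotation=None keeps the orientation; speed is the mean speed in m/s.
- r.move_joints(angles): joint-space move.
- r.let_go() and r.grab(squeeze=None): open the fingers fully, or close them until they stop; squeeze is the grip in N (None keeps the last).
- r.wait(seconds).
- r.inverse_kinematics(position, orientation): joint angles nearest the present ones, or None.
- r.sense(): the state.
- r.snapshot(name): name is "scene" or "top" or "wrist"; returns a dict with "frame" (400x640x3 uint8, red, green, blue), "fx", "fy", "cx", "cy" (pixels), "dist_coeffs" ([k1, k2, p1, p2, k3] as OpenCV has them; the pictures are not rectified), "R" (3x3) and "t" (3): a world point X has camera coordinates R X + t. Camera axes: x right, y down, z forward; pixel columns grow to the right and rows downward; lengths in m; the calibration is good to about 2 mm. A picture is of the moment at which its call begins. There is no depth.
A pose or a line that the arm cannot do raises r.IKError and nothing moves.
- r.hand_in(): hands the job in; it is judged then, once.
The state is a dict: "clock": time; "joints": joint angles; "joint_vel": joint speeds; "joint_torque": joint torques, N m; "tcp_pos": TCP position; "orientation": TCP orientation; "contact_force": force on the tool from outside, world axes, zero at the start; "torque": the same for the moment, N m; "opening": finger opening in m; "gripper_force": force on a finger pad.
Only numpy, scipy, OpenCV 4.12 (cv2) and the standard library are available. Lean on these libraries where they do the work, as an engineer would, in place of code of your own. Each camera call takes 0.05 s, during which the arm holds its last target. There are 200 camera calls.

## Working session

There is one attempt and no reset: what is moved stays moved. The work goes in short steps, each a Python script; the robot and the scene stay as the last script left them, time stands still between calls to the robot, and variables do not carry over. Pictures are saved under pics/ and viewed, at most 10 in all, crops included, and the job is handed in when it is done.

```bash
mkdir -p pics; python3 - <<'E'
from station import r
import cv2
for n in("top","scene"):
    s=r.snapshot(n); cv2.imwrite(f"pics/{n}0.png",s["frame"][:,:,::-1]); print(n,s["R"],s["t"],s["fx"],s["dist_coeffs"])
print(r.sense())
E
```

```text
top [[-0.00110956 -0.99995857 -0.00903437]
 [-0.98791999  0.00249608 -0.1549447 ]
 [ 0.15496084  0.00875332 -0.98788183]] [0.02380708 0.59762541 1.02138157] 392.05585148477337 [-0.07974006  0.          0.          0.          0.        ]
scene [[-0.21866893  0.97579795  0.00150257]
 [ 0.80286373  0.18079044 -0.56808859]
 [-0.55461133 -0.12301697 -0.82296603]] [ 0.08576428 -0.42757529  1.23208643] 363.51430134589543 [0.00439761 0.         0.         0.         0.        ]
{'clock': 0.1, 'joints': array([ 7.32977111e+01,  5.25707603e+00,  7.05743008e+01,  5.63644113e-04,
        1.04266340e+02, -3.25000229e+00]), 'joint_vel': array([ 0.10674273, -0.07924187, -0.16599417,  0.06256518,  0.03534649,
       -0.05470167]), 'joint_torque': array([ 2.02055751e-03, -4.47857165e+01, -4.07571137e+01,  7.00416206e-02,
        2.83783633e-02, -7.68554969e-05]), 'tcp_pos': array([0.1396086 , 0.58358025, 0.40364434]), 'orientation': array([-1.79902472e+02, -6.08543057e-03,  1.66547847e+02]), 'contact_force': array([ 0.54423543, -0.09453265,  0.36038195]), 'torque': array([ 0.02480856, -0.02528997,  0.04384946]), 'gripper_force': 0.0, 'opening': 0.08758033890330116}
```

View pics/top0.png

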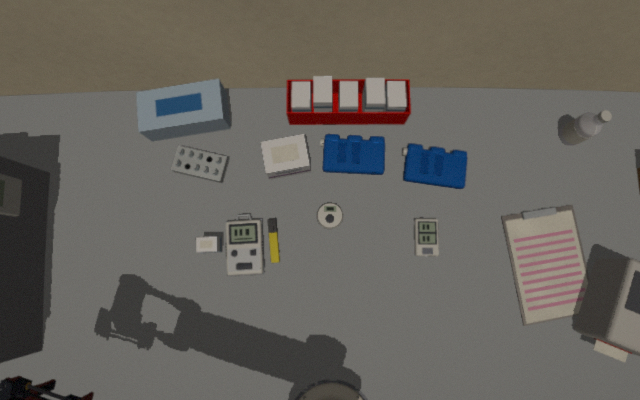

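```bash
cat > h.py <<'E'
import numpy as np, cv2
def ray(s,uv,z):
    K=np.array([[s["fx"],0,s["cx"]],[0,s["fy"],s["cy"]],[0,0,1]])
    p=cv2.undistortPoints(np.array(uv,float).reshape(-1,1,2),K,np.array(s["dist_coeffs"],float)).reshape(-1,2)
    R=np.array(s["R"]);C=-R.T@s["t"]
    d=np.c_[p,np.ones(len(p))]@R
    return C+d*((z-C[2])/d[:,2])[:,None]
def blobs(s,roi,thr,amin=20,amax=1e5):
    x0,y0,x1,y1=roi
    g=s["frame"][y0:y1,x0:x1].max(2)
    n,l,st,c=cv2.connectedComponentsWithStats((g<thr).astype(np.uint8))
    return [(c[i]+[x0,y0],st[i,2:5]) for i in range(1,n) if amin<st[i,4]<amax]
E
python3 - <<'E'
from station import r
from h import *
s=r.snapshot("top")
cv2.imwrite("pics/crop1.png",cv2.resize(s["frame"][200:285,180:295,::-1],None,fx=6,fy=6,interpolation=cv2.INTER_CUBIC))
for c,a in blobs(s,(226,218,264,274),75,8,600): print(c,a,ray(s,c,.032))
E
```

```text
[254.9 218.2] [ 8  2 10] [[0.54805917 0.20647036 0.032     ]]
[262.46031746 242.42857143] [ 3 45 63] [[0.48162783 0.18419261 0.032     ]]
[243.45180723 232.8373494 ] [ 29  21 166] [[0.50775093 0.2371085  0.032     ]]
[240.5 231.5] [ 2  6 12] [[0.51141094 0.2453731  0.032     ]]
[247.  231.5] [ 3  6 18] [[0.51142607 0.22740333 0.032     ]]
[235.5 232.5] [ 2  6 12] [[0.50865157 0.25913718 0.032     ]]
[234.125      252.66666667] [ 5  6 24] [[0.4536707  0.26131684 0.032     ]]
[253. 252.] [ 5  5 25] [[0.45563115 0.20955856 0.032     ]]
[244.  265.5] [15  6 88] [[0.41917428 0.23332419 0.032     ]]
```

View pics/crop1.png

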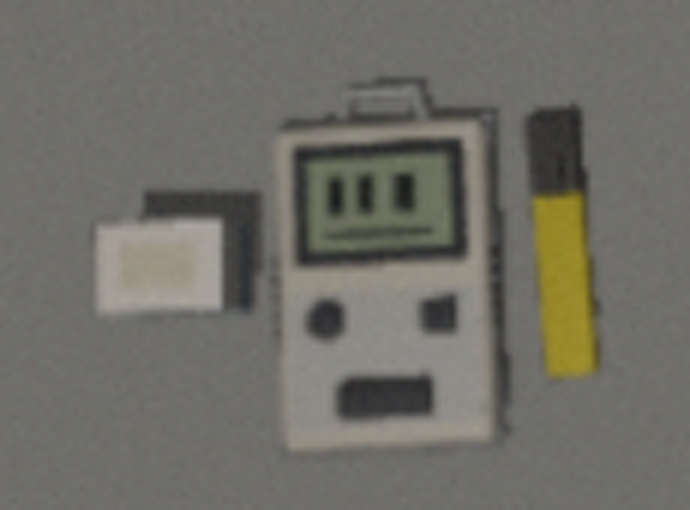

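```bash
python3 - <<'E'
from station import r
from h import *
r.grab()
q=[(y,r.inverse_kinematics([.419,.2335,.32],[180,0,y])) for y in(2.7,-177.3)]
print(q)
y=min([a for a in q if a[1] is not None],key=lambda a:abs(a[1][5]))[0]
r.reach([.419,.2335,.32],[180,0,y]); r.wait(.3)
s=r.sense(); print(y,s["tcp_pos"],s["orientation"],s["contact_force"],s["opening"],s["clock"])
s=r.snapshot("wrist"); cv2.imwrite("pics/w1.png",s["frame"][:,:,::-1])
for c,a in blobs(s,(0,0,640,400),75,60,20000): print(c,a,ray(s,c,.032))
E
```

```text
[(2.7, array([ 2.50653640e+01, -1.35778550e+01,  9.69755348e+01, -2.54444375e-14,
        9.66023202e+01,  1.12365364e+02])), (-177.3, array([ 25.06536396, -13.57785498,  96.97553479,   0.        ,
        96.60232019, -67.63463604]))]
-177.3 [0.4188647  0.23395277 0.32007576] [ 1.79995061e+02  5.01965047e-03 -1.77251888e+02] [-0.61953145  0.22813858 -0.01190671] 0.00039413498506398045 3.4583
[304.52453988 197.2208589 ] [ 25  20 326] [[0.42022534 0.22271317 0.032     ]]
[349.53900709 237.68794326] [ 18  10 141] [[0.45545661 0.26403094 0.032     ]]
[489.29787234 309.80141844] [ 44   4 141] [[0.52252819 0.40248078 0.032     ]]
```

View pics/w1.png

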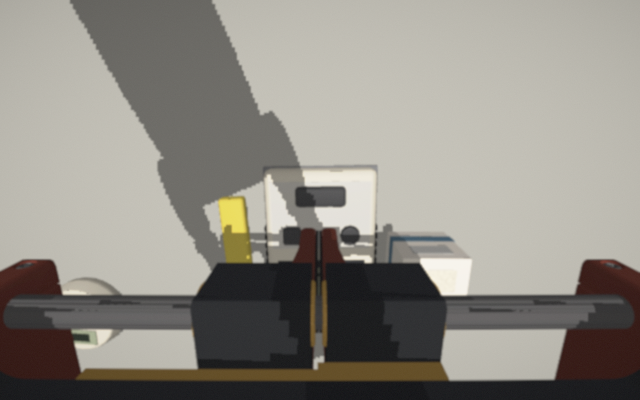

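The wrist view shows the logger below: START spans about (296–346, 187–208) with its centre at (321, 197). MARK is at (349.5, 235), STOP at (291, 235). The fingertips are at about (318, 230).

```bash
python3 - <<'E'
from station import r
from h import *
s=r.snapshot("wrist")
print(ray(s,[[321,197],[349.5,235],[291,235]],.032).round(4))
for t in(45,55,65):
  print(t,[(c.round(1),a,ray(s,c,.032).round(4)) for c,a in blobs(s,(275,180,372,246),t,60,20000)])
E
```

```text
[[0.4193 0.2367 0.032 ]
 [0.4529 0.2637 0.032 ]
 [0.4554 0.2119 0.032 ]]
45 []
55 [(array([304. , 197.8]), array([ 18,  18, 247], dtype=int32), array([[0.4207, 0.2222, 0.032 ]])), (array([292. , 235.3]), array([ 17,  16, 236], dtype=int32), array([[0.4557, 0.2129, 0.032 ]])), (array([349.7, 238.2]), array([17,  7, 88], dtype=int32), array([[0.4559, 0.2641, 0.032 ]]))]
65 [(array([304. , 197.5]), array([ 20,  19, 279], dtype=int32), array([[0.4205, 0.2222, 0.032 ]])), (array([300.3, 236.7]), array([ 34,  18, 520], dtype=int32), array([[0.4567, 0.2202, 0.032 ]])), (array([325.8, 239. ]), array([ 17,  16, 190], dtype=int32), array([[0.4577, 0.243 , 0.032 ]])), (array([349.8, 237.9]), array([ 18,   9, 119], dtype=int32), array([[0.4557, 0.2642, 0.032 ]]))]
```

```bash
cat > press.py <<'E'
from station import r
import numpy as np
def fz(n=4):
    v=[]
    for _ in range(n): r.wait(.015); v.append(r.sense()["contact_force"][2])
    return float(np.mean(v))
def press(x,y,hold):
    r.servo_line([x,y,.226],speed=.12); r.wait(.2)
    f0=fz(8); z=.218; r.servo_line([x,y,z],speed=.04); log=[]
    while z>.2065:
        f=fz()-f0; log.append((round(z*1e3,1),round(f,2),round(r.sense()["tcp_pos"][2]*1e3,2)))
        if f>3.4: break
        z-=.0005 if f<2.6 else .0003; r.servo_line([x,y,z],speed=.01)
    print(log); r.wait(hold); s=r.sense(); print("end",fz()-f0,s["tcp_pos"],s["clock"])
    r.servo_line([x,y,.230],speed=.05)
E
python3 - <<'E'
from press import *
press(.419,.2352,2.3)
r.wait(.1); s=r.sense(); print(s["clock"],s["tcp_pos"],s["contact_force"])
E
```

```text
[(218.0, 0.11, np.float64(217.75)), (217.5, 0.04, np.float64(217.59)), (217.0, -0.24, np.float64(217.01)), (216.5, -0.06, np.float64(216.45)), (216.0, -0.42, np.float64(215.98)), (215.5, 0.02, np.float64(215.46)), (215.0, -0.37, np.float64(214.98)), (214.5, -0.06, np.float64(214.49)), (214.0, 0.73, np.float64(214.12)), (213.5, 1.32, np.float64(213.6)), (213.0, 1.76, np.float64(213.08)), (212.5, 2.1, np.float64(212.6)), (212.0, 3.43, np.float64(212.06))]
end 2.5711681245857676 [0.41901883 0.2352237  0.21203136] 11.3417
12.0167 [0.41887497 0.23515674 0.22966167] [0.37058983 0.79307095 0.01137021]
```

The first hold was only about 2.1 mm deep, which is too marginal. I'll repeat it at about 3 mm, then press MARK to the same depth.

```bash
cat > p2.py <<'E'
from press import *
def deep(x,y,hold):
    r.servo_line([x,y,.226],speed=.12); r.wait(.2); f0=fz(8)
    r.servo_line([x,y,.215],speed=.04)
    for z in(.2135,.2125,.2118,.2112,.2109):
        r.servo_line([x,y,z],speed=.01); f=fz()-f0; print(z,round(f,2))
        if f>4.3: break
    r.wait(hold); s=r.sense(); print("end",fz(8)-f0,s["tcp_pos"],s["clock"])
    r.servo_line([x,y,.232],speed=.05)
E
python3 - <<'E'
from p2 import *
from h import *
deep(.419,.2352,2.3)
r.wait(.1)
s=r.snapshot("top")
for c,a in blobs(s,(226,246,262,274),75,8,600): print(c,a,ray(s,c,.032))
E
```

```text
0.2135 0.9
0.2125 2.03
0.2118 2.92
0.2112 3.13
0.2109 3.66
end 3.556498830395686 [0.41903868 0.23523938 0.21095684] 16.9583
```

Held at 3.6 N, about 3 mm down. Now MARK.

```bash
python3 - <<'E'
from p2 import *
from h import *
deep(.4540,.2625,.4)
r.servo_line([.40,.2352,.40],speed=.2)
r.reach([.14,.584,.405],[180,0,166.5]); r.wait(.2)
s=r.snapshot("top"); print(r.sense()["clock"])
for c,a in blobs(s,(226,246,262,274),75,8,600): print(c,a,ray(s,c,.032))
cv2.imwrite("pics/end.png",cv2.resize(s["frame"][200:285,180:295,::-1],None,fx=6,fy=6,interpolation=cv2.INTER_CUBIC))
E
```

```text
0.2135 1.55
0.2125 1.96
0.2118 2.59
0.2112 3.5
0.2109 3.72
end 3.4936085224232514 [0.45405794 0.2625335  0.21100096] 21.1333
24.7333
[233.96153846 252.69230769] [ 5  6 26] [[0.45359964 0.26176472 0.032     ]]
[253. 252.] [ 5  5 25] [[0.45563115 0.20955856 0.032     ]]
[244.  265.5] [15  6 88] [[0.41917428 0.23332419 0.032     ]]
```

View pics/end.png

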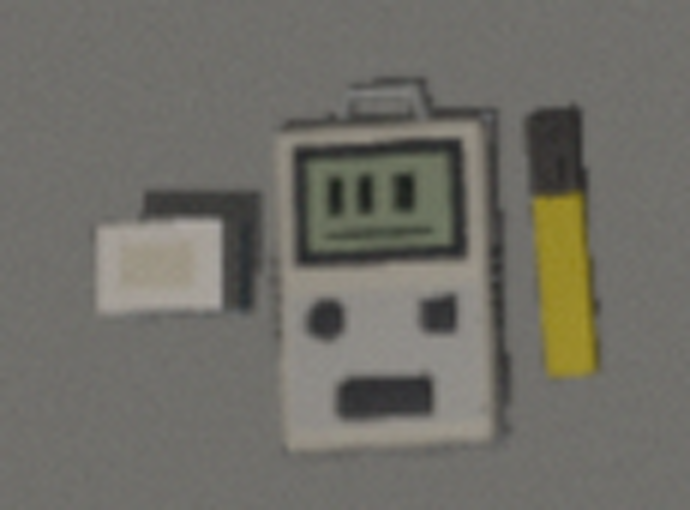

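Nothing has moved: the keys are at the same pixels as before, (234, 253), (253, 252) and (244, 265.5), and the carton and highlighter are unchanged.

```bash
python3 -c "
from station import r
print(r.hand_in())"
```

```text
the job is handed in; nothing more can be done
None
```

I held START down about 3 mm for over 2 s and released it (a second press, as the first, at about 2 mm, was too marginal to count on), then pressed MARK about 3 mm and released it; the logger, carton and highlighter had not moved in the last picture, the arm is clear, and the job is handed in at about 25 s, with no verdict returned.

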